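# Shorten the dosing funnel's telescoping arm by one hole

### The arm

A 7-joint arm with a two-finger parallel gripper is mounted at the origin on the work surface. World frame = base frame: x ahead of the robot, y to its left, z up, the work surface at z = 0. Lengths are in mm, angles in rad, forces in N, time in s.
With the tool pointing down it reaches from about 425 to 975 mm from the base axis. Payload 16.7 kg.
Tool frame: the origin (TCP) lies midway between the tips of the shut fingers; the grasp point (between the pads) lies 19 mm behind it (arm.pinch_z is the distance from the TCP to the grasp point, in mm); z points along the fingers, y is the direction in which the jaws open and shut (so a half turn about z gives the same grasp; the last joint's range is limited). The gripper opens to 85 mm and grips with 20 to 120 N. Pads are 22 mm wide; open, the fingers measure 114 mm over their backs; the gripper's body (76 mm by 85 mm) begins 54 mm behind the grasp point. The pads swing forward as they close: fully open they stand 13 mm farther back than shut.
Start: joints at [-1.369, 0.426, 0.074, 1.606, -0.034, 1.111, -0.067], TCP at [232.6, 633.619, 231.302] pointing down, gripper open.
Joint ranges: [-2.85, 2.85], [-0.5, 2.14], [-1.23, 1.37], [0.21, 2.46], [-1.02, 4.16], [0.16, 2.05], [-2.73, 2.73]. Speed limits (rad/s): [1.89, 1.89, 2.39, 2.39, 3.01, 3.01, 3.01].

### API

Orientations are given as [roll, pitch, yaw] about the fixed x, y, z axes, in that order (R = Rz(yaw) Ry(pitch) Rx(roll)).
In Python, from cell import arm gives the robot as it stands. The module is installed in compiled form; this text tells all that it offers.
- The arm moves only by the tool servo_tool, never from a script. Its argument "plan" is a list of rows, each a list of 3 entries, a list of its own where there are three numbers: the opening, from 0 (shut) to 1 (fully open), then the shift along the tool's x, y, z in cm, then the turn about the tool's z in rad. A call has exactly 10 rows; each row is the pose to reach, as a shift and turn from the pose measured when the call began, along the tool's axes at that moment; what a row does not reach only later rows make up. A row lasts 1/12 s, in which the tool goes at most 41.7 mm and 7.16 degrees, less where a joint would pass 70% of its speed; a pose out of reach is approached as far as the arm can. A call with a gripper value outside its range is refused whole. The fingers move at their own pace and stop on an object; "newtons" is the grip in N (left out, the last holds). Time passes only in rows, so rows that repeat a pose let the fingers close, or fill a call up. It gives the time, the measured TCP pose, the force and the opening at its end, in the units of the state.
- arm.state(): the state, without advancing time (a new reading comes with each control period).
- arm.camera(name): name is "side" or "top"; returns a dict with "img" (420x560x3 uint8, red, green, blue), "z_map" (420x560 float32, mm along the optical axis (not along the pixel's ray), 0 where there is no reading), "fx", "fy", "cx", "cy" (pixels), "dist" ([k1, k2, p1, p2, k3] as OpenCV has them; the pictures are not rectified), "extrinsics" (4x4, takes a point from world to camera coordinates). Camera axes: x right, y up, looking along -z (the intrinsics and any distortion apply to the point x, -y, -z); pixel columns grow to the right and rows downward; lengths in mm; the calibration is good to about 2 mm. A picture is of the moment at which its call begins.
- arm.job_done(): hands the job in, once; it reports no verdict.
The state is a dict: "time_s": time; "qpos": joint angles; "qd": joint speeds; "effort": joint torques, N m; "tcp_pos": TCP position; "tool_rot": TCP orientation; "ft_force": force on the tool from outside, world axes, zero at the start; "ft_torque": the same for the moment, N m; "finger_gap": finger opening in mm.
Only numpy, scipy, OpenCV 4.12 (cv2) and the standard library are available. Lean on these libraries where they do the work, as an engineer would, in place of code of your own. Each camera call takes 0.05 s, during which the arm holds its last target. There are 200 camera calls.

### The job

The dosing funnel hangs from a telescoping arm that is one hole too long. Press the red spring button, push the funnel's sleeve in towards the post and let the button click up again in the very next hole, so that the spout ends above the white jar. Be gentle: feel for the catch instead of forcing it, and leave the jar and the other things where they stand.

Things in the scene. Friction and masses are not known exactly. Their poses are not given: they have to be found in the camera images.
- stand: Fixed stand: white board 440 x 220 mm, top 30 mm above the bench; steel post 200 mm high with a black clamp holding a level 24 mm square aluminium tube (axis 170 mm above the bench). Origin on the bench, under the button's place at boom = 0; x axis along the tube towards the post (at x = 165 mm): pushing the sleeve along +x collapses the arm. z up.
- boom (a joint): Slide of the dark steel sleeve (32 mm square, 190 mm long) with the funnel, over the tube, m. About 0 at the start (first hole, 1 mm play either way), grows as the arm collapses. The next hole is 25 to 43 mm on (differs from stand to stand: find it by feel), one more 30 mm beyond it. About 2.5 N friction plus the catch's drag; the catch stops it hard at a hole.
- button (a joint): Travel of the red button, m: 0 fully up (caught in a hole), 0.007 fully down. Its spring pushes back with 4 N at the top and 7.5 N at the bottom. More than 4.5 mm down frees the sleeve; between holes the let-go button stays about 4.5 mm down, and springs up to 0 by itself when the sleeve reaches a hole.
- button_top (a point): Centre of the red button's upper face, 28 mm along the tube x 26 mm across. 202 mm above the bench when up; moves with the sleeve and with the button. It stands 14 mm proud of its black carrier when up.
- thumb_plate (a point): Middle of the top edge, button side, of the black upright thumb plate that stands on the sleeve on the post side of the button: 6 mm thick, 40 mm wide, top 218 mm above the bench (16 mm above the raised button). Its face is 20 mm from the button's centre; a fingertip pressing the button can push the sleeve by it.
- sleeve: Moving sleeve with all it carries: black carrier, thumb plate, red button and funnel; same origin and axes as the stand at boom = 0.
- spout (a point): Centre of the funnel spout's lower opening (16 mm across, 105 mm above the bench). The funnel is 92 mm across at its rim, 215 mm above the bench, 170 mm from the button on the side away from the post.
- jar: White open jar on the board that waits for the spout, 60 mm across, 55 mm tall; origin at the centre of its underside.
- dropper: Brown bottle with a black cap on the bench, 44 mm across, 95 mm tall; origin at the centre of its underside. Leave alone.
- beaker: Blue plastic beaker on the bench, 68 mm across, 85 mm tall; origin at the centre of its underside. Leave alone.
- pot: Small white pot with a green lid on the board, 48 mm across, 45 mm tall; origin at the centre of its underside. Leave alone.
Not all that is in view belongs to the job. What is shaped like the jar but pink or purple is not meant.

How it is judged:
By the outcome, as a careful person would: the job done as asked, in the order asked, and still so for the second after the job is handed in, with the robot touching nothing.
It also fails if it takes over 43 s, if anything falls off the work surface, if the arm or the gripper's body presses on something with over 40 N, if the wrist force passes 120 N, or if a joint passes its speed limit or range.

## Working session

There is one attempt and no reset: what is moved stays moved. The work goes in short steps, Python scripts to look and compute and a tool call to move; the robot and the scene stay as the last step left them, time stands still between calls to the robot, and variables do not carry over. Pictures are saved under pics/ and viewed, about 8 in all and at most 12, crops included, and the job is handed in when it is done.

Besides the shell and the picture viewer there is one more tool, called as name([rows], argument=value, ...), one row to a line, values as JSON. servo_tool: Moves the arm, as the interface text tells. Its arguments: {"type":"object","properties":{"plan":{"type":"array","items":{"type":"array"}},"newtons":{"type":"number"}},"required":["plan"]}

```bash
mkdir -p pics; cat > h.py <<'E'
import numpy as np, cv2
from cell import arm
def snap(n):
    c=arm.camera(n); return c
def px2w(c,u,v,z=None):
    """pixel -> world by depth map, or by plane of height z"""
    K=np.array([[c['fx'],0,c['cx']],[0,c['fy'],c['cy']],[0,0,1.]])
    p=cv2.undistortPoints(np.array([[[u,v]]],float),K,np.array(c['dist'],float))[0,0]
    T=np.linalg.inv(c['extrinsics']); d=T[:3,:3]@np.array([p[0],-p[1],-1]); o=T[:3,3]
    s=np.median([x for x in c['z_map'][int(v)-1:int(v)+2,int(u)-1:int(u)+2].ravel() if x>0] or [0]) if z is None else (z-o[2])/d[2]
    return o+s*d
E
python3 - <<'E'
from h import *
import pickle
s=arm.state();print({k:np.round(v,3) for k,v in s.items()})
for n in('top','side'):
    c=snap(n);pickle.dump(c,open(n+'.pkl','wb'));cv2.imwrite(f'pics/{n}0.png',c['img'][:,:,::-1])
    print(n,np.linalg.inv(c['extrinsics'])[:3,3])
E
```

```text
{'time_s': np.float64(0.0), 'qpos': array([-1.369,  0.427,  0.074,  1.607, -0.034,  1.111, -0.067]), 'qd': array([ 0.002, -0.001, -0.001, -0.001, -0.002,  0.   ,  0.   ]), 'effort': array([-1.0000e-03, -9.4981e+01,  3.7600e+00, -4.6351e+01,  1.9000e-02,
        1.0000e-02, -0.0000e+00]), 'tcp_pos': array([232.485, 633.268, 230.62 ]), 'tool_rot': array([-3.14,  0.  ,  2.79]), 'ft_force': array([ 0.626, -0.453,  0.396]), 'ft_torque': array([-0.011,  0.033, -0.01 ]), 'finger_gap': np.float64(85.201)}
top [ 405.09845036  -85.58857418 1157.15971861]
side [ -28.30215514 -789.25073135  825.32046527]
```

View pics/top0.png

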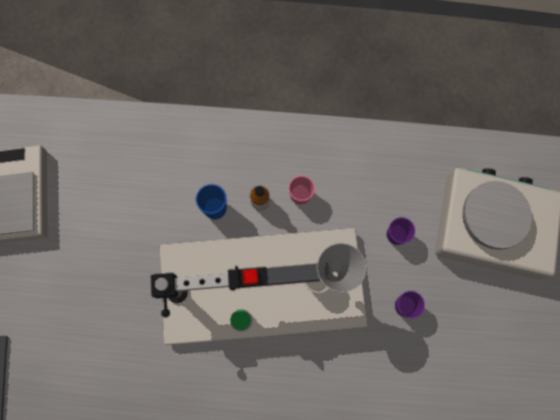

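View pics/side0.png

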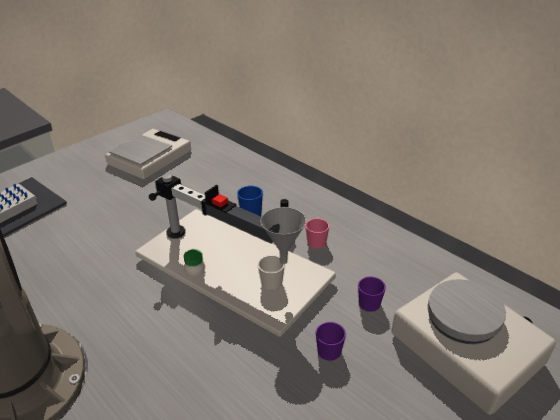

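The top view shows the red button at (250,277), the thumb plate near (235,277), the post clamp at (163,285) and the funnel rim at (341,268). The white jar is mostly hidden under the funnel, and shows at (271,272) in the side view.

```bash
python3 - <<'E'
from h import *
import pickle
t=pickle.load(open('top.pkl','rb'));s=pickle.load(open('side.pkl','rb'))
for nm,c in(('top',t),('side',s)):
    im=c['img'].astype(int); m=((im[:,:,0]>150)&(im[:,:,1]<50)&(im[:,:,2]<50)).astype(np.uint8)
    n,l,st,ce=cv2.connectedComponentsWithStats(m); i=1+np.argmax(st[1:,4]); print(nm,st[i],ce[i],'depth',px2w(c,*ce[i]).round(1),'plane',px2w(c,*ce[i],202).round(1))
for k,(u,v) in dict(plate=(235,277),hole1=(186,282.5),hole2=(202,281.5),hole3=(218,280.5),clamp=(163,285),tubeA=(190,280),rimc=(341,268)).items():
    print(k,px2w(t,u,v).round(1),px2w(t,u,v,{'rimc':215,'plate':218}.get(k,182)).round(1))
# jar in side
im=s['img'][150:320,120:360,::-1]; a=cv2.resize(im,None,fx=2,fy=2,interpolation=2)
b=cv2.resize(t['img'][225:325,145:385,::-1],None,fx=2,fy=2,interpolation=2); b=cv2.resize(b,(480,200))
cv2.imwrite('pics/crop0.png',np.vstack([a,b]))
E
```

```text
top [244 270  13  13 133] [250.19548872 275.68421053] depth [518.9 -36.1 202.4] plane [518.9 -36.  202. ]
side [213 195  14   8  62] [219.29032258 198.24193548] depth [515.7 -36.7 199.9] plane [513.9 -39.2 202. ]
plate [515.4  -7.3 191.2] [512.3  -9.5 218. ]
hole1 [498.2  84.9 182.3] [498.3  85.  182. ]
hole2 [502.7  54.8 182.7] [502.7  54.9 182. ]
hole3 [507.2  24.9 181.8] [507.2  24.9 182. ]
clamp [488.2 124.1 199.9] [489.8 128.  182. ]
tubeA [503.6  77.9 182.2] [503.6  77.9 182. ]
rimc [ 554.8 -210.2  147.5] [ 544.8 -201.8  215. ]
```

View pics/crop0.png

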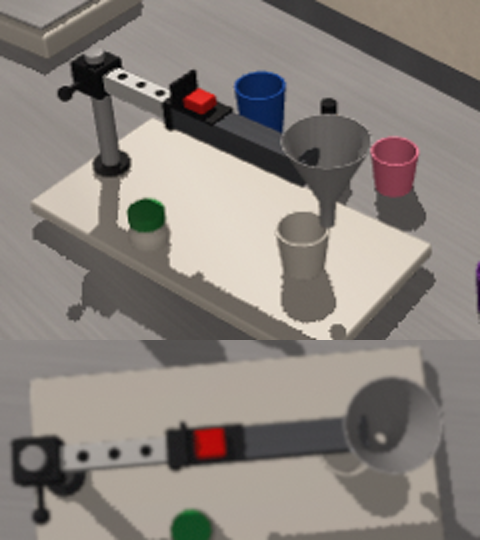

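The crop shows three evenly spaced holes on the bare tube. They are 30 mm apart and the nearest is about 62 mm from the button, which puts the hidden next hole at about 32 mm. I'll check that by feel.

```bash
cat >> h.py <<'E'
B=np.array([517.5,-36.3]); A=np.array([-.15,.9887]); YAW=np.arctan2(A[1],A[0])
from scipy.spatial.transform import Rotation as Rn
def to(al,z,s=None):
    "shift (cm, tool axes) and turn to reach the point al mm along the tube from the button's start, height z"
    s=arm.state(); R=Rn.from_euler('xyz',s['tool_rot']).as_matrix()
    p=np.r_[B+al*A,z]; print('al',al,'z',z,'shift',(R.T@(p-s['tcp_pos'])/10).round(2),'turn',round(s['tool_rot'][2]-YAW,3))
def st():
    s=arm.state(); d=s['tcp_pos'][:2]-B; print('t',round(s['time_s'],2),'along',round(d@A,1),'across',round(d@[-A[1],A[0]],1),'z',round(s['tcp_pos'][2],1),'rot',s['tool_rot'].round(3),'F along',round(s['ft_force'][:2]@A,1),'F',s['ft_force'].round(1),'gap',round(s['finger_gap'],1),'q',s['qpos'].round(2))
E
python3 -c "
from h import *
st();to(4,245)"
```

```text
t 0.1 along 704.8 across 181.4 z 230.7 rot [-3.14  0.    2.79] F along 0.6 F [-0.4  0.6 -0.2] gap 85.4 q [-1.37  0.43  0.07  1.61 -0.03  1.11 -0.07]
al 4 z 245 shift [-49.64 -52.69  -1.37] turn 1.068
```

servo_tool([
  [0, [-2, -2, -3], 0.1],
  [0, [-4.5, -4.8, -4], 0.2],
  [0, [-7, -7.4, -4], 0.3],
  [0, [-9.5, -10, -4], 0.4],
  [0, [-12, -12.7, -4], 0.5],
  [0, [-14.5, -15.4, -4], 0.6],
  [0, [-17, -18, -4], 0.7],
  [0, [-19.5, -20.7, -4], 0.8],
  [0, [-22, -23.4, -4], 0.9],
  [0, [-24.5, -26, -4], 1.0],
], newtons=40)

```text
time_s: 0.93
tcp_pos: [373.1, 302.9, 270.9]
tool_rot: [-3.141, 0.001, 1.785]
ft_force: [1.4, 0.5, -0.4]
finger_gap: -0.1
```

```bash
python3 -c "
from h import *
st();to(4,250)"
```

```text
t 0.93 along 357.0 across 91.9 z 270.9 rot [-3.141e+00  1.000e-03  1.785e+00] F along 0.3 F [ 1.4  0.5 -0.4] gap -0.1 q [-1.16  0.06  0.36  2.   -0.02  1.09 -0.57]
al 4 z 250 shift [-35.81   6.93   2.11] turn 0.063
```

servo_tool([
  [0, [-4, 0.8, 0], 0.06],
  [0, [-8, 1.6, 0], 0.063],
  [0, [-12, 2.3, 0], 0.063],
  [0, [-16, 3.1, 0], 0.063],
  [0, [-20, 3.9, 0], 0.063],
  [0, [-24, 4.6, 0], 0.063],
  [0, [-28, 5.4, 0], 0.063],
  [0, [-32, 6.2, 0], 0.063],
  [0, [-34.5, 6.7, 0.5], 0.063],
  [0, [-35.8, 6.93, 1], 0.063],
])

```text
time_s: 1.77
tcp_pos: [517.6, -36.0, 261.2]
tool_rot: [3.142, 0.002, 1.718]
ft_force: [-0.2, 0.4, -1.0]
finger_gap: -0.0
```

```bash
python3 -c "
from h import *
st();to(4,210)
for n in('top','side'):
    c=snap(n); im=c['img']; p=dict(top=im[230:330,150:290],side=im[90:250,150:310])[n]
    cv2.imwrite(f'pics/{n}1.png',cv2.resize(p[:,:,::-1],None,fx=3.5,fy=3.5,interpolation=2))
"
```

```text
t 1.77 along 0.3 across -0.2 z 261.2 rot [3.142e+00 2.000e-03 1.718e+00] F along 0.4 F [-0.2  0.4 -1. ] gap -0.0 q [-0.7   0.16  0.73  1.95 -0.12  1.08  0.23]
al 4 z 210 shift [ 0.38 -0.02  5.12] turn -0.003
```

View pics/side1.png

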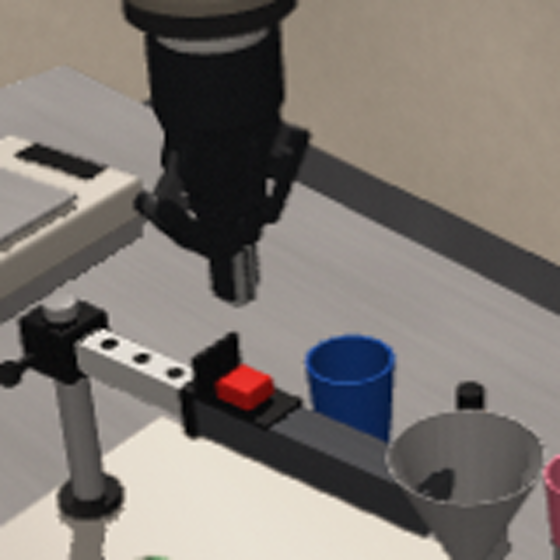

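The side crop shows the shut fingertips at (238,300), straight above the red button at (245,388), with the plate on the post side. I'll go down to just above the button.

servo_tool([
  [0, [0.1, 0, 1.5], 0],
  [0, [0.2, 0, 3], 0],
  [0, [0.2, 0, 4], 0],
  [0, [0.2, 0, 4.8], 0],
  [0, [0.2, 0, 5.3], 0],
  [0, [0.2, 0, 5.5], 0],
  [0, [0.2, 0, 5.5], 0],
  [0, [0.2, 0, 5.5], 0],
  [0, [0.2, 0, 5.5], 0],
  [0, [0.2, 0, 5.5], 0],
])

```text
time_s: 2.7
tcp_pos: [516.6, -32.9, 205.8]
tool_rot: [-3.14, 0.002, 1.718]
ft_force: [0.4, 0.0, -0.2]
finger_gap: -0.3
```

```bash
python3 -c "
from h import *
st();to(2,195)"
```

```text
t 2.7 along 3.5 across 0.3 z 205.8 rot [-3.140e+00  2.000e-03  1.718e+00] F along -0.0 F [ 0.4  0.  -0.2] gap -0.3 q [-0.67  0.23  0.71  2.01 -0.18  0.96  0.28]
al 2 z 195 shift [-0.14  0.04  1.08] turn -0.003
```

Now I'll press about 6 mm.

servo_tool([
  [0, [0, 0, 0.2], 0],
  [0, [0, 0, 0.4], 0],
  [0, [0, 0, 0.55], 0],
  [0, [0, 0, 0.7], 0],
  [0, [0, 0, 0.8], 0],
  [0, [0, 0, 0.9], 0],
  [0, [0, 0, 0.95], 0],
  [0, [0, 0, 1.0], 0],
  [0, [0, 0, 1.0], 0],
  [0, [0, 0, 1.0], 0],
])

```text
time_s: 3.53
tcp_pos: [516.9, -32.9, 196.0]
tool_rot: [-3.141, 0.002, 1.718]
ft_force: [-0.1, 1.0, 7.3]
finger_gap: 0.0
```

```bash
python3 -c "
from h import *
st()"
```

```text
t 3.53 along 3.5 across 0.1 z 196.0 rot [-3.141e+00  2.000e-03  1.718e+00] F along 1.0 F [-0.1  1.   7.3] gap 0.0 q [-0.66  0.25  0.7   2.02 -0.2   0.94  0.29]
```

servo_tool([
  [0, [0.2, 0, 0], 0],
  [0, [0.4, 0, 0], 0],
  [0, [0.55, 0, 0], 0],
  [0, [0.7, 0, 0], 0],
  [0, [0.85, 0, 0], 0],
  [0, [1.0, 0, 0], 0],
  [0, [1.15, 0, 0], 0],
  [0, [1.3, 0, 0], 0],
  [0, [1.4, 0, 0], 0],
  [0, [1.4, 0, 0], 0],
])

```text
time_s: 4.37
tcp_pos: [514.7, -19.4, 196.0]
tool_rot: [-3.14, 0.002, 1.718]
ft_force: [-2.5, -2.0, 6.9]
finger_gap: -0.2
```

```bash
cat >> h.py <<'E'
def red():
    c=snap('top'); im=c['img'].astype(int); m=((im[:,:,0]>130)&(im[:,:,1]<60)&(im[:,:,2]<60)).astype(np.uint8)
    n,l,s,ce=cv2.connectedComponentsWithStats(m)
    if n>1:
        i=1+np.argmax(s[1:,4]); print('red',s[i],'along',((px2w(c,*ce[i],202)[:2]-B)@A).round(1),'depth pt',px2w(c,*ce[i]).round(1))
    return c
E
python3 -c "
from h import *
st();c=red();cv2.imwrite('pics/top2.png',cv2.resize(c['img'][230:330,150:290,::-1],None,fx=3.5,fy=3.5,interpolation=2))
c=snap('side');cv2.imwrite('pics/side2.png',cv2.resize(c['img'][140:250,150:310,::-1],None,fx=4,fy=4,interpolation=2))"
```

```text
t 4.37 along 17.2 across 0.2 z 196.0 rot [-3.140e+00  2.000e-03  1.718e+00] F along -1.6 F [-2.5 -2.   6.9] gap -0.2 q [-0.69  0.24  0.7   2.03 -0.19  0.94  0.26]
```

View pics/side2.png

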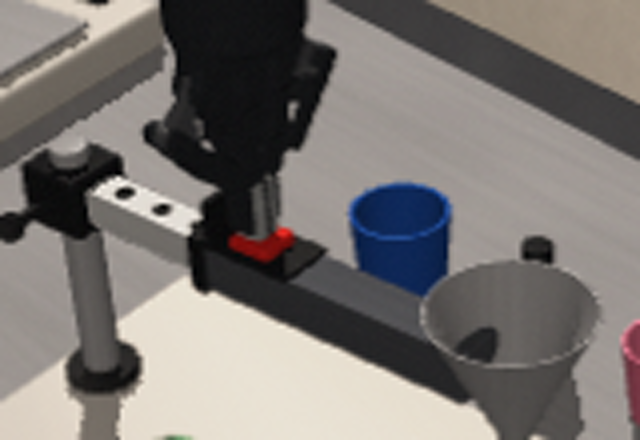

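The button at (262,243) is held down against the plate, and the sleeve edge now covers the nearest bare hole, so the sleeve has left the first hole. Next I lift to let the button go, with the tip still beside the plate.

servo_tool([
  [0, [0, 0, -0.2], 0],
  [0, [0, 0, -0.4], 0],
  [0, [0, 0, -0.6], 0],
  [0, [0, 0, -0.8], 0],
  [0, [0, 0, -0.95], 0],
  [0, [0, 0, -1.0], 0],
  [0, [0, 0, -1.0], 0],
  [0, [0, 0, -1.0], 0],
  [0, [0, 0, -1.0], 0],
  [0, [0, 0, -1.0], 0],
])

```text
time_s: 5.3
tcp_pos: [514.7, -19.4, 205.9]
tool_rot: [-3.14, 0.002, 1.718]
ft_force: [-0.8, 0.5, 0.4]
finger_gap: -0.0
```

```bash
python3 -c "
from h import *
st()"
```

```text
t 5.3 along 17.2 across 0.2 z 205.9 rot [-3.140e+00  2.000e-03  1.718e+00] F along 0.6 F [-0.8  0.5  0.4] gap -0.0 q [-0.69  0.23  0.71  2.02 -0.18  0.96  0.25]
```

servo_tool([
  [0, [0.15, 0, 0], 0],
  [0, [0.3, 0, 0], 0],
  [0, [0.45, 0, 0], 0],
  [0, [0.6, 0, 0], 0],
  [0, [0.75, 0, 0], 0],
  [0, [0.9, 0, 0], 0],
  [0, [1.05, 0, 0], 0],
  [0, [1.2, 0, 0], 0],
  [0, [1.3, 0, 0], 0],
  [0, [1.4, 0, 0], 0],
])

```text
time_s: 6.13
tcp_pos: [512.6, -6.2, 205.9]
tool_rot: [-3.14, 0.003, 1.717]
ft_force: [0.0, -5.9, -0.4]
finger_gap: 0.1
```

```bash
python3 -c "
from h import *
st();red()"
```

```text
t 6.13 along 30.5 across 0.3 z 205.9 rot [-3.140e+00  3.000e-03  1.717e+00] F along -5.9 F [ 0.  -5.9 -0.4] gap 0.1 q [-0.72  0.22  0.7   2.02 -0.17  0.96  0.21]
```

Drag while sliding is about 6 N. From here I push slowly, feeling for the stop.

servo_tool([
  [0, [0.1, 0, 0], 0],
  [0, [0.15, 0, 0], 0],
  [0, [0.2, 0, 0], 0],
  [0, [0.25, 0, 0], 0],
  [0, [0.3, 0, 0], 0],
  [0, [0.35, 0, 0], 0],
  [0, [0.4, 0, 0], 0],
  [0, [0.45, 0, 0], 0],
  [0, [0.5, 0, 0], 0],
  [0, [0.55, 0, 0], 0],
])

```text
time_s: 7.02
tcp_pos: [511.7, -1.4, 205.9]
tool_rot: [-3.14, 0.004, 1.717]
ft_force: [0.6, -5.7, 0.7]
finger_gap: -0.1
```

servo_tool([
  [0, [0.05, 0, 0], 0],
  [0, [0.1, 0, 0], 0],
  [0, [0.15, 0, 0], 0],
  [0, [0.2, 0, 0], 0],
  [0, [0.2, 0, 0], 0],
  [0, [0.25, 0, 0], 0],
  [0, [0.25, 0, 0], 0],
  [0, [0.3, 0, 0], 0],
  [0, [0.3, 0, 0], 0],
  [0, [0.3, 0, 0], 0],
])

```text
time_s: 7.85
tcp_pos: [511.3, 1.2, 205.9]
tool_rot: [-3.14, 0.004, 1.716]
ft_force: [0.2, -4.8, 0.0]
finger_gap: -0.1
```

```bash
python3 -c "
from h import *
st()"
```

```text
t 7.85 along 38.0 across 0.5 z 205.9 rot [-3.14   0.004  1.716] F along -4.8 F [ 0.2 -4.8  0. ] gap -0.1 q [-0.73  0.22  0.7   2.03 -0.16  0.96  0.19]
```

servo_tool([
  [0, [0.05, 0, 0], 0],
  [0, [0.1, 0, 0], 0],
  [0, [0.15, 0, 0], 0],
  [0, [0.2, 0, 0], 0],
  [0, [0.2, 0, 0], 0],
  [0, [0.25, 0, 0], 0],
  [0, [0.25, 0, 0], 0],
  [0, [0.3, 0, 0], 0],
  [0, [0.3, 0, 0], 0],
  [0, [0.3, 0, 0], 0],
])

```text
time_s: 8.68
tcp_pos: [510.8, 4.3, 205.9]
tool_rot: [-3.14, 0.004, 1.716]
ft_force: [-1.6, -1.5, 0.5]
finger_gap: 0.3
```

```bash
python3 -c "
from h import *
st()"
```

```text
t 8.68 along 41.2 across 0.6 z 205.9 rot [-3.14   0.004  1.716] F along -1.2 F [-1.6 -1.5  0.5] gap 0.3 q [-0.74  0.22  0.7   2.03 -0.16  0.96  0.19]
```

The force has dropped, so the button may have clicked up. I'll nudge a little to feel for the stop.

servo_tool([
  [0, [0.05, 0, 0], 0],
  [0, [0.05, 0, 0], 0],
  [0, [0.1, 0, 0], 0],
  [0, [0.1, 0, 0], 0],
  [0, [0.15, 0, 0], 0],
  [0, [0.15, 0, 0], 0],
  [0, [0.15, 0, 0], 0],
  [0, [0.15, 0, 0], 0],
  [0, [0.15, 0, 0], 0],
  [0, [0.15, 0, 0], 0],
])

```text
time_s: 9.52
tcp_pos: [510.6, 5.5, 205.9]
tool_rot: [-3.14, 0.005, 1.716]
ft_force: [-0.5, -4.5, 1.1]
finger_gap: -0.2
```

```bash
python3 -c "
from h import *
st()"
```

```text
t 9.52 along 42.4 across 0.6 z 205.9 rot [-3.14   0.005  1.716] F along -4.4 F [-0.5 -4.5  1.1] gap -0.2 q [-0.74  0.22  0.7   2.03 -0.16  0.96  0.18]
```

servo_tool([
  [0, [0.05, 0, 0], 0],
  [0, [0.05, 0, 0], 0],
  [0, [0.1, 0, 0], 0],
  [0, [0.1, 0, 0], 0],
  [0, [0.15, 0, 0], 0],
  [0, [0.15, 0, 0], 0],
  [0, [0.15, 0, 0], 0],
  [0, [0.15, 0, 0], 0],
  [0, [0.15, 0, 0], 0],
  [0, [0.15, 0, 0], 0],
])

```text
time_s: 10.35
tcp_pos: [510.5, 5.8, 205.9]
tool_rot: [-3.14, 0.006, 1.715]
ft_force: [1.1, -9.3, -0.1]
finger_gap: 0.1
```

```bash
python3 -c "
from h import *
st()"
```

```text
t 10.35 along 42.7 across 0.6 z 205.9 rot [-3.14   0.006  1.715] F along -9.4 F [ 1.1 -9.3 -0.1] gap 0.1 q [-0.74  0.22  0.7   2.03 -0.16  0.96  0.18]
```

Commanding 1.5 mm moved the sleeve only 0.3 mm, and the force rose to 9.4 N, so this is the hard stop of the catch. I'll back off, rise and look.

servo_tool([
  [0, [-0.15, 0, 0], 0],
  [0, [-0.4, 0, 0], 0],
  [0, [-0.4, 0, -0.5], 0],
  [0, [-0.4, 0, -2], 0],
  [0, [-0.4, 0, -4], 0],
  [0, [-0.4, 0, -7], 0],
  [0, [-0.4, 0, -10], 0],
  [0, [-0.4, 0, -13], 0],
  [0, [-0.4, 0, -16], 0],
  [0, [-0.4, 0, -16], 0],
])

```text
time_s: 11.18
tcp_pos: [513.0, 3.0, 371.5]
tool_rot: [3.136, 0.004, 1.715]
ft_force: [-0.2, 0.4, 0.9]
finger_gap: 0.1
```

```bash
python3 - <<'E'
from h import *
st();c=red();s=snap('side')
im=s['img'].astype(int); m=((im[:,:,0]>150)&(im[:,:,1]<50)&(im[:,:,2]<50)).astype(np.uint8)
n,l,q,ce=cv2.connectedComponentsWithStats(m); i=1+np.argmax(q[1:,4]); p=px2w(s,*ce[i]); print('side red',q[i],p.round(1),((p[:2]-B)@A).round(1))
ys,xs=np.where(l==i); print('red heights side',np.percentile([px2w(s,x,y)[2] for x,y in zip(xs,ys)],[10,50,90]).round(1))
cv2.imwrite('pics/side3.png',cv2.resize(s['img'][150:320,130:340,::-1],None,fx=3.5,fy=3.5,interpolation=2))
E
```

```text
t 11.18 along 39.6 across -1.4 z 371.5 rot [3.136 0.004 1.715] F along 0.4 F [-0.2  0.4  0.9] gap 0.1 q [-0.81  0.03  0.71  1.81 -0.02  1.3   0.05]
side red [202 190  14   8  59] [510.2  -5.6 200.4] 31.5
red heights side [199.2 200.4 201. ]
```

View pics/side3.png

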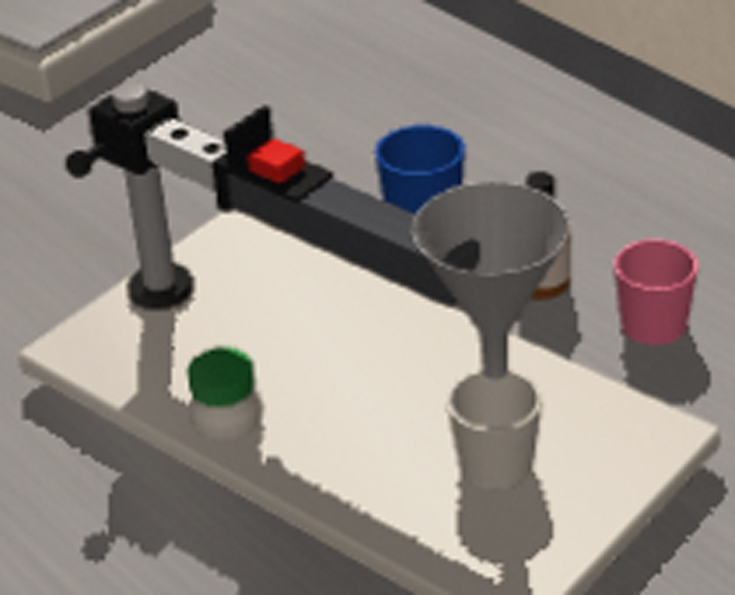

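The button at (276,160) stands fully proud again: its side-view height is 200.4 mm, against 199.9 mm when it was up at the start. The spout at (494,370) is above the white jar at (495,430), and nothing else has moved. I'm handing in.

```bash
python3 -c "
from h import *
st();arm.job_done()"
```

```text
t 11.28 along 39.9 across -0.0 z 367.1 rot [3.141 0.005 1.716] F along -0.4 F [-0.1 -0.4 -0.8] gap 0.3 q [-0.81  0.04  0.71  1.82 -0.02  1.3   0.05]
the job is handed in; nothing more can be done
```

The sleeve is caught in the very next hole, about 32 mm in, and the spout ends above the white jar. I handed the job in at 11.3 s with the gripper well clear.

I pressed the red button at about 7 N with the shut fingertips and slid the sleeve off the first hole by the thumb plate. Then I let the button go and pushed the plate slowly, with about 6 N of drag, until the catch stopped it.

**Checks:**
- **Catch:** the drag fell away at the hole. The sleeve then stopped hard, moving 0.3 mm for 1.5 mm commanded while the force rose to 9.4 N.
- **Side view:** the button's height read 200.4 mm, against 199.9 mm when it was up at the start. Its position put the sleeve 31.5 mm along, close to the 32 mm expected from the hole pattern. The spout was over the jar, and the jar, pot, beaker and dropper looked undisturbed; I did not measure their positions.
- **Not confirmed from above:** the last top-camera check found no button, most likely because the gripper was in the way, so the final position rests on the side camera and the feel of the catch.

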